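Set the charger and hold the engine start dial

ROBOT

A 7-joint arm with a two-finger parallel gripper is mounted at the origin on the work surface. World frame = base frame: x ahead of the robot, y to its left, z up, the work surface at z = 0. Lengths are in m, angles in rad, forces in N, time in s.
With the tool pointing down it reaches from about 0.4 to 0.85 m from the base axis. Payload 10.4 kg.
Tool frame: the origin (TCP) lies midway between the tips of the shut fingers; the grasp point (between the pads) lies 19 mm behind it (r.tcp_to_grasp is the z of the grasp point in the tool frame, in m); z points along the fingers, x is the direction in which the jaws open and shut, and the axes are right-handed (so a half turn about z gives the same grasp; the last joint's range is limited). The gripper opens to 87 mm and grips with 3 to 60 N. Pads are 19 mm wide; open, the fingers measure 117 mm over their backs; the gripper's body (75 mm by 190 mm) begins 51 mm behind the grasp point.
Start: joints at [1.144, 0.332, -0.065, 1.46, 0.022, 1.35, -0.088], TCP at [0.246, -0.575, 0.223] pointing down, gripper open.
Joint ranges: [-2.6, 2.6], [-0.5, 2.12], [-1.47, 1.34], [0.16, 2.42], [-1.27, 4.41], [0.06, 2.06], [-2.6, 2.6]. Speed limits (rad/s): [2.22, 2.22, 2.79, 2.79, 3.14, 3.14, 3.14].

INTERFACE

Orientations are given as a unit quaternion [x, y, z, w].
In Python, from bench import r, camera, close_job gives the robot as it stands. The module is installed in compiled form; this text tells all that it offers.
- The arm moves only by the shell command python3 -m crank 'ROWS' [FORCE]. ROWS is JSON, a list of rows, each an object of numbers: "x", "y", "z": the shift along the tool's x, y, z scaled (see below); "ax", "ay", "az": the turn, a rotation vector about the tool's x, y, z scaled (see below); "claw": the closure, from -1 (fully open) to 1 (shut), so that 0 is half open. A call has exactly 5 rows; each row is the pose to reach, as a shift and turn from the pose commanded when the call began, along the tool's axes at that moment; what a row does not reach only later rows make up. The controller multiplies each number of a shift by 1 m and each number of a turn by 2 rad. A row lasts 1/12 s, in which the tool goes at most 41.7 mm and 7.16 degrees, less where a joint would pass 70% of its speed; a pose out of reach is approached as far as the arm can. A call with a number of a shift or a turn outside -1 to 1 is refused whole. A call with a gripper value outside its range is refused whole. The fingers move at their own pace and stop on an object; FORCE is the grip in N (left out, the last holds). Time passes only in rows, so rows that repeat a pose let the fingers close, or fill a call up. It gives the time, the measured TCP pose, the force and the opening at its end, in the units of the state.
- r.read_state(): the state, without advancing time (a new reading comes with each control period).
- camera(name): name is "side" or "top" or "wrist"; returns a dict with "color" (400x640x3 uint8, blue, green, red), "fx", "fy", "cx", "cy" (pixels), "eye" and "orientation" of the camera in the world. Camera axes: x right, y down, z forward; pixel columns grow to the right and rows downward; lengths in m; the calibration is good to about 2 mm. A picture is of the moment at which its call begins. There is no depth.
- close_job(): hands the job in, once; it reports no verdict.
The state is a dict: "time": time; "joint_positions": joint angles; "joint_vel": joint speeds; "joint_torque": joint torques, N m; "ee_pos": TCP position; "eef_rot": TCP orientation; "ft_force": force on the tool from outside, world axes, zero at the start; "torque": the same for the moment, N m; "width": finger opening in m.
Only numpy, scipy, OpenCV 4.12 (cv2) and the standard library are available. Lean on these libraries where they do the work, as an engineer would, in place of code of your own. Each camera call takes 0.05 s, during which the arm holds its last target. There are 200 camera calls.

TASK

On the battery charger (the larger box), turn the selector knob clockwise until its pointer is clicked in at the steel peg standing on its scale; only then turn the spring-return start dial on the smaller box clockwise past its first and second clicks to the third (three dots). The dial springs back when let go, so finish with the gripper still holding it at the third click, and leave the other things on the bench where they are.

Things in the scene. Friction and masses are not known exactly. Their poses are not given: they have to be found in the camera images.
- charger: Battery charger, fixed: grey box 220 (x) x 200 (y) x 100 mm high, louvred sides. Origin: centre of its underside, on the bench. Its -x side roughly faces the robot. The selector's axis is vertical through the centre of its top, on a white disc 80 mm across. Charger and start box may stand left or right.
- selector (a joint): Selector angle, rad, growing clockwise seen from above. 0 = off (start). Stable clicks (0.06 N m, stays where left) at 0, 0.45, 0.90, 1.35; end stops 0.04 beyond. At 0.675 the pointer faces the charger's -x side; at 0 it is 0.675 rad counter-clockwise of that.
- selector_grip (a point): On the selector's vertical axis at gripping height, 131 mm above the bench. Black knob: skirt disc 52 mm across, 8 mm high, on the charger's top; across it a straight bar handle 50 mm long, 14 mm thick, its top 140 mm above the bench. White stripe on the bar's top and small black nose at the pointing end. Site x axis: along the bar towards the pointer; z up.
- selector_aim (a point): The point that the selector's pointer aims at: on the ring of pegs and plugs, 48 mm from the selector's axis, at the height of the charger's top (100 mm above the bench); it turns with the knob.
- peg: Steel peg, fixed upright in one of the three positions after off (0.45, 0.90 or 1.35 rad; which one changes), 48 mm from the selector's axis: 12 mm across, standing 11 mm above the charger's top. The other two positions hold flat rubber plugs only 1.5 mm high. Origin: centre of its foot, 100 mm above the bench.
- start_box: Start switch box, fixed: plain grey box 160 (x) x 150 (y) x 80 mm high on a 200 x 50 x 4 mm foot strip. Origin: centre of its underside, on the bench. Its front (-x) faces roughly the robot. The dial's axis is vertical through the centre of its top.
- start_dial (a joint): Dial angle, rad, growing clockwise seen from above. 0 = rest, on its stop; clicks at 0.40 (one dot), 0.80 (two), 1.20 (three); end stop 1.28. A spring always returns it to 0 when let go: 0.10 N m at rest to 0.20 at the third click, clicks +-0.06 N m on top. At 0.6 the pointer faces the box's -x side; at 0 it is 0.6 rad counter-clockwise of that.
- dial_grip (a point): On the dial's vertical axis at gripping height, 111 mm above the bench. Black knob: skirt disc 68 mm across, 8 mm high, on the box's top; across it a straight bar handle 64 mm long, 16 mm thick, its top 120 mm above the bench. White stripe on top and small black nose at the pointing end. Site x axis: along the bar towards the pointer; z up.
- dial_nose (a point): A point 48 mm from the dial's axis in the direction of its pointer, at the height of the box's top (80 mm above the bench); it turns with the dial.
- screwdriver: Bystander: loose screwdriver lying on the bench between the two boxes; leave it.
- socket: Bystander: loose steel socket, 22 mm across, 30 mm high, standing on the far left corner (+x, +y) of the charger's top, 113 mm from the selector's axis; leave it.
- wrench: Bystander: loose wrench lying on the bench to the far left; leave it.
- tape: Bystander: loose tape measure, 70 x 38 x 62 mm high, on the left; leave it.
- offcut: Bystander: loose wood offcut, 220 x 85 x 38 mm high, on the right; leave it.
- glue: Bystander: loose white bottle, 56 mm across, 150 mm high, on the left; leave it.
- screw_jar: Bystander: loose jar, 66 mm across, 85 mm high, on the left; leave it.
There are look-alikes about, which are no part of the job. What is shaped like the start_box but yellow is not meant.

How it is judged:
By the outcome, as a careful person would: the job done as asked, in the order asked, and still so for the second after the job is handed in, while the arm keeps its last pose, push and grip.
It also fails if it takes over 45 s, if anything falls off the work surface, if the arm or the gripper's body presses on something with over 40 N, if the wrist force passes 120 N, or if a joint passes its speed limit or range.

## Working session

There is one attempt and no reset: what is moved stays moved. The work goes in short steps, Python scripts to look and compute and a shell command to move; the robot and the scene stay as the last step left them, time stands still between calls to the robot, and variables do not carry over. Pictures are saved under pics/ and viewed, about 8 in all and at most 12, crops included, and the job is handed in when it is done.

```bash
mkdir -p pics
python3 - <<'E'
from bench import r,camera
import cv2,numpy as np
s=r.read_state();print({k:np.round(v,3).tolist() for k,v in s.items()},r.tcp_to_grasp)
for n in("top","side"):
    c=camera(n);cv2.imwrite(f"pics/{n}1.png",c["color"]);print(n,c["fx"],c["fy"],c["cx"],c["cy"],np.round(c["eye"],3),np.round(c["orientation"],4))
E
```

```text
{'time': 0.0, 'joint_positions': [1.144, 0.333, -0.065, 1.461, 0.022, 1.35, -0.089], 'joint_vel': [-0.0, 0.002, -0.0, -0.001, 0.0, -0.003, 0.001], 'joint_torque': [-0.001, -62.325, 0.024, -38.991, -0.062, 0.04, 0.0], 'ee_pos': [0.245, -0.574, 0.222], 'eef_rot': [0.835, -0.551, -0.001, -0.0], 'ft_force': [0.379, 0.047, -0.414], 'torque': [0.027, 0.013, 0.008], 'width': 0.087} -0.0187
top 381.6191067660273 381.6191067660273 315.9963184510538 200.89455115750096 [ 0.331 -0.004  1.444] [-0.7035  0.7068 -0.0566  0.0479]
side 494.8014625378601 494.8014625378601 327.1375532843426 197.47884739727957 [0.471 1.133 0.914] [-0.0231  0.8855 -0.4639  0.0134]
```

View pics/top1.png

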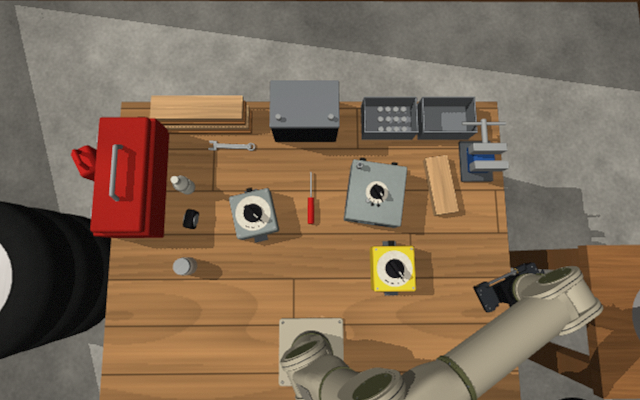

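View pics/side1.png

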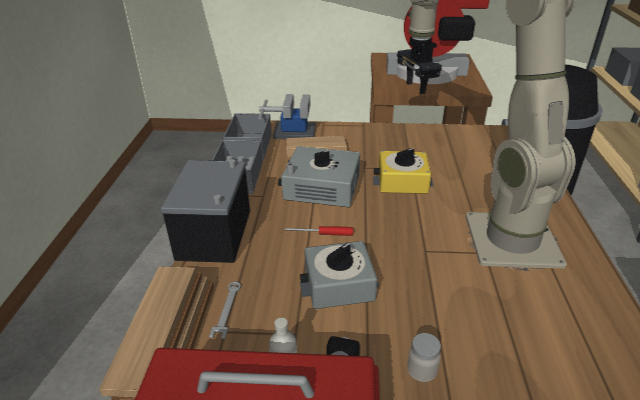

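Top view: the charger's knob is near (377,192), the grey start box's dial near (254,213), and the yellow look-alike at (394,268). I'll enlarge both views.

Run:
```python
import cv2,numpy as np
t=cv2.imread("pics/top1.png");s=cv2.imread("pics/side1.png")
f=lambda im,x,y,w=80,h=60:cv2.resize(im[y:y+h,x:x+w],(400,300),interpolation=cv2.INTER_CUBIC)
cv2.imwrite("pics/c1.png",np.vstack([np.hstack([f(t,337,160),f(t,213,183)]),np.hstack([f(s,282,135),f(s,300,235)])]))
```

```text
(no output)
```

View pics/c1.png

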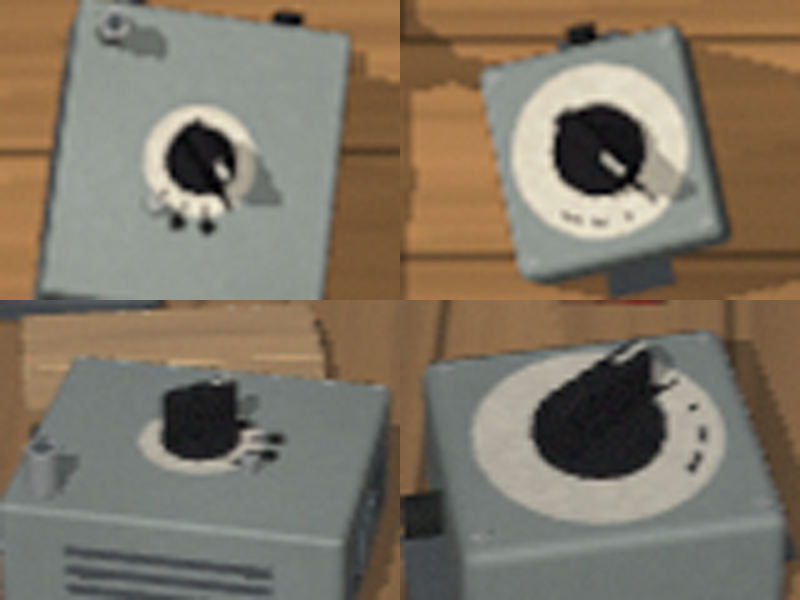

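Crops: the peg, light grey, stands at the third position (top crop 155,203). The two black plugs are at the first and second positions. I'll triangulate next.

```bash
cat > h.py <<'E'
import numpy as np
from scipy.spatial.transform import Rotation as R
from bench import r,camera
def ray(c,px):
    d=R.from_quat(c["orientation"]).apply([(px[0]-c["cx"])/c["fx"],(px[1]-c["cy"])/c["fy"],1]);return np.array(c["eye"]),d
def plane(c,px,z):
    e,d=ray(c,px);return e+d*(z-e[2])/d[2]
def tri(a,pa,b,pb):
    e,d=ray(a,pa);f,g=ray(b,pb);t=np.linalg.lstsq(np.c_[d,-g],f-e,rcond=None)[0]
    p,q=e+t[0]*d,f+t[1]*g;return (p+q)/2,np.linalg.norm(p-q)
def proj(c,P):
    q=R.from_quat(c["orientation"]).inv().apply(np.array(P)-c["eye"]);return c["fx"]*q[...,0]/q[...,2]+c["cx"],c["fy"]*q[...,1]/q[...,2]+c["cy"]
E
python3 - <<'E'
from h import *
np.set_printoptions(precision=4,suppress=True)
t=camera("top");s=camera("side")
print("start",plane(t,(253,213),.08),tri(t,(253,213),s,(339.6,261.5)))
print("charger",plane(t,(377,191.5),.1),tri(t,(377,191.5),s,(322.4,164)))
C=lambda x,y,ox,oy:plane(t,(ox+x/5,oy+y/5),.1)[:2]
c=[C(85,5,337,160),C(350,35,337,160),C(325,298,337,160),C(42,292,337,160)]
S=lambda x,y:plane(t,(213+(x-400)/5,183+y/5),.08)[:2]
b=[S(483,75),S(675,27),S(722,240),S(527,277)]
for k in(c,b):
    for i in range(4):
        d=k[(i+1)%4]-k[i];print(k[i],np.linalg.norm(d),np.degrees(np.arctan2(d[1],d[0])))
    print("mean",np.mean(k,0))
P=plane(t,(337+155/5,160+203/5),.111);print("peg",P)
E
```

```text
start [0.4916 0.2051 0.08  ] (array([0.4916, 0.2055, 0.0777]), np.float64(0.0005724911941720944))
charger [ 0.565  -0.2398  0.1   ] (array([ 0.5638, -0.2408,  0.0936]), np.float64(0.004374223645216052))
[ 0.6774 -0.1596] 0.19301426113459927 -96.77754569051648
[ 0.6546 -0.3512] 0.1927235093613647 172.37612241289906
[ 0.4636 -0.3257] 0.20087037679886743 88.53561937121323
[ 0.4687 -0.1249] 0.21153193528035016 -9.443709439169172
mean [ 0.566  -0.2403]
[0.5465 0.2904] 0.14224486614284523 -75.86267625494453
[0.5812 0.1525] 0.15860233916814925 -167.06324142616458
[0.4266 0.117 ] 0.14056822503391198 100.50824442716531
[0.401  0.2552] 0.1496761900819174 13.614964290481257
mean [0.4888 0.2038]
peg [ 0.5305 -0.205   0.111 ]
```

```bash
cat >> h.py <<'E'
def to(P,yaw):
    "shift and az (units of the moves) from the measured pose to TCP P with tool x at yaw deg, tool down"
    s=r.read_state();q=R.from_quat(s["eef_rot"])
    a=np.radians(yaw);X=np.array([np.cos(a),np.sin(a),0]);Z=np.array([0,0,-1.]);T=R.from_matrix(np.c_[X,np.cross(Z,X),Z])
    print("t",round(s["time"],2),"pos",np.round(s["ee_pos"],4),"yaw",np.round(np.degrees(np.arctan2(*q.as_matrix()[1::-1,0])),2),"F",np.round(s["ft_force"],1),"M",np.round(s["torque"],2),"w",round(float(s["width"]),4),"j",np.round(s["joint_positions"],2))
    print("shift",np.round(q.inv().apply(np.array(P)-s["ee_pos"]),4),"turn",np.round((q.inv()*T).as_rotvec()/2,4))
E
python3 -m crank '[{"x":-0.18,"y":-0.426},{"x":-0.18,"y":-0.426},{"x":-0.18,"y":-0.426},{"x":-0.18,"y":-0.426},{"x":-0.18,"y":-0.426,"claw":0}]'
python3 -c "
from h import *
to((.565,-.24,.222),-58.3)"
```

```text
t 0.2 pos [ 0.2455 -0.5745  0.2221] yaw -66.86 F [-0.1  1.4 -0.2] M [-0.04  0.   -0.05] w 0.0867 j [ 1.14  0.33 -0.06  1.46  0.02  1.35 -0.09]
shift [-1.821e-01 -4.253e-01  2.000e-04] turn [-0.      0.0004 -0.0747]schema error: expected keys x, y, z, ax, ay, az, claw
```

All keys are required in every row.

```bash
python3 -m crank '[{"x":-0.18,"y":-0.426,"z":0,"ax":0,"ay":0,"az":-0.075,"claw":0},{"x":-0.18,"y":-0.426,"z":0,"ax":0,"ay":0,"az":-0.075,"claw":0},{"x":-0.18,"y":-0.426,"z":0,"ax":0,"ay":0,"az":-0.075,"claw":0},{"x":-0.18,"y":-0.426,"z":0,"ax":0,"ay":0,"az":-0.075,"claw":0},{"x":-0.18,"y":-0.426,"z":0,"ax":0,"ay":0,"az":-0.075,"claw":0}]'
python3 -c "
from h import *
to((.565,-.24,.222),-58.3)"
```

```text
time: 0.62
ee_pos: [0.3912, -0.4231, 0.2226]
eef_rot: [0.873, -0.487, 0.0, 0.0]
ft_force: [1.1, -0.9, 0.0]
width: 0.0612
t 0.62 pos [ 0.3912 -0.4231  0.2226] yaw -58.28 F [ 1.1 -0.9  0. ] M [-0.08 -0.1   0.  ] w 0.0612 j [ 0.92  0.23 -0.21  1.59  0.05  1.33 -0.31]
shift [-0.0644 -0.2441  0.0005] turn [ 0.     -0.0001  0.0001]
```

```bash
python3 -m crank '[{"x":-0.064,"y":-0.244,"z":0,"ax":0,"ay":0,"az":0,"claw":0},{"x":-0.064,"y":-0.244,"z":0,"ax":0,"ay":0,"az":0,"claw":0},{"x":-0.064,"y":-0.244,"z":0,"ax":0,"ay":0,"az":0,"claw":0},{"x":-0.064,"y":-0.244,"z":0,"ax":0,"ay":0,"az":0,"claw":0},{"x":-0.064,"y":-0.244,"z":0,"ax":0,"ay":0,"az":0,"claw":0}]'
python3 - <<'E'
from h import *
import cv2,pickle
w=camera("wrist");cv2.imwrite("pics/w1.png",w["color"]);pickle.dump(w,open("w1.pkl","wb"))
print(w["fx"],w["cx"],w["cy"],w["eye"],R.from_quat(w["orientation"]).as_matrix().round(3))
to((.565,-.24,.222),-58.3)
for n,z in(("grip",.14),("top",.1)):print(n,proj(w,(.565,-.24,z)))
E
```

```text
time: 1.03
ee_pos: [0.5348, -0.2722, 0.2226]
eef_rot: [0.873, -0.487, 0.0, 0.0]
ft_force: [0.4, -1.3, 0.6]
width: 0.0441
281.47840526348176 316.9214958899704 201.0899750077314 [ 0.59236332 -0.23567969  0.38439646] [[ 0.527 -0.823 -0.213]
 [-0.85  -0.51  -0.132]
 [ 0.001  0.251 -0.968]]
t 1.08 pos [ 0.5406 -0.263   0.2225] yaw -57.7 F [ 0.6  9.2 -0.7] M [ 0.56 -0.08  0.05] w 0.0438 j [ 0.65  0.3  -0.34  1.51  0.1   1.34 -0.7 ]
shift [-0.0064 -0.0329  0.0006] turn [-0.0024  0.001   0.0052]
grip (np.float64(304.3194852865135), np.float64(158.79689081301254))
top (np.float64(306.0307702159885), np.float64(154.59769172178898))
```

View pics/w1.png

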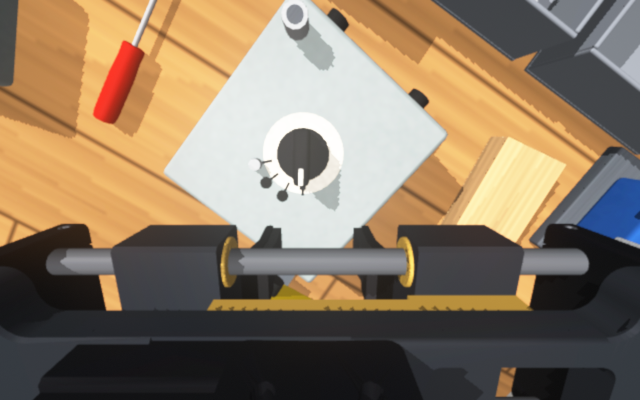

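Wrist view: the white disc is centred at about (303,154) and the stripe points down. The peg is at (255,163), which is third clockwise, past plugs at (282,195) and (265,183). I'll settle the arm and measure more precisely.

```bash
python3 -m crank '[{"x":-0.007,"y":-0.015,"z":0,"ax":0,"ay":0,"az":0,"claw":0},{"x":-0.007,"y":-0.015,"z":0,"ax":0,"ay":0,"az":0,"claw":0},{"x":-0.007,"y":-0.015,"z":0,"ax":0,"ay":0,"az":0,"claw":0},{"x":-0.007,"y":-0.015,"z":0,"ax":0,"ay":0,"az":0,"claw":0},{"x":-0.007,"y":-0.015,"z":0,"ax":0,"ay":0,"az":0,"claw":0}]'
cat > m.py <<'E'
from h import *
import cv2
def disc(w,guess,z,rad,crop=None):
    "centre of the white disc, and stripe centroid, from the picture"
    im=w["color"];u,v=map(float,proj(w,(*guess,z)));h=int(rad*1.6*w["fx"]/abs(w["eye"][2]-z))
    x0,y0=int(u-h),max(int(v-h),0);c=im[y0:int(v+h),x0:int(u+h)].astype(int)
    m=((c.min(2)>185)&(np.ptp(c,2)<50)).astype(np.uint8)
    n,l,st,_=cv2.connectedComponentsWithStats(m);k=1+np.argmax(st[1:,4])
    pts=np.vstack([p for p in cv2.findContours((l==k).astype(np.uint8),cv2.RETR_EXTERNAL,cv2.CHAIN_APPROX_NONE)[0]])
    e=cv2.fitEllipse(cv2.convexHull(pts));px=np.array(e[0])+(x0,y0)
    if crop:cv2.ellipse(d:=im[y0:int(v+h),x0:int(u+h)].copy(),e,(0,0,255),1);cv2.imwrite(crop,cv2.resize(d,None,fx=4,fy=4))
    others=[(np.round(_[i]+(x0,y0),1).tolist(),int(st[i,4])) for i in range(1,n) if i!=k and st[i,4]>3]
    return px,e[1],plane(w,px,z),others
E
python3 - <<'E'
from m import *
w=camera("wrist");cv2.imwrite("pics/w2.png",w["color"])
px,ax,P,o=disc(w,(.564,-.238),.1,.04,"pics/d2.png");print(px,ax,P,o)
t=camera("top");print(disc(t,(.564,-.238),.1,.04));print(disc(t,(.4916,.205),.08,.044,"pics/d3.png"))
to((.564,-.238,.222),-58.3)
E
```

```text
time: 1.5
ee_pos: [0.5419, -0.2617, 0.2225]
eef_rot: [0.873, -0.488, -0.0, 0.0]
ft_force: [0.3, 0.2, -0.9]
width: 0.0436Traceback (most recent call last):
  File "<stdin>", line 3, in <module>
  File "m.py", line 10, in disc
    e=cv2.fitEllipse(cv2.convexHull(pts));px=np.array(e[0])+(x0,y0)
cv2.error: OpenCV(4.12.0) /io/opencv/modules/imgproc/src/shapedescr.cpp:361: error: (-201:Incorrect size of input array) There should be at least 5 points to fit the ellipse in function 'fitEllipseNoDirect'
```

Run:
```python
from m import *
im=cv2.imread("pics/w2.png");t=cv2.imread("pics/top1.png")
w=camera("wrist")
u,v=proj(w,(.564,-.238,.1));print(u,v)
print(im[int(v),int(u)-60:int(u)+60:4].tolist());print(t[191,360:396:2].tolist())
cv2.imwrite("pics/d2.png",cv2.resize(im[90:250,200:410],None,fx=3.7,fy=3.7,interpolation=cv2.INTER_CUBIC))
```

```text
309.0376906199577 166.0878877654547
[[234, 236, 231], [234, 237, 232], [234, 236, 231], [234, 236, 231], [234, 235, 230], [251, 253, 254], [254, 255, 255], [253, 254, 255], [251, 253, 254], [89, 93, 94], [90, 93, 95], [89, 92, 94], [89, 92, 94], [86, 89, 92], [88, 90, 94], [87, 90, 92], [78, 82, 84], [79, 84, 86], [79, 83, 85], [78, 82, 84], [78, 81, 83], [106, 114, 118], [243, 249, 251], [253, 255, 255], [253, 254, 255], [230, 233, 227], [231, 232, 227], [231, 232, 227], [229, 231, 226], [230, 231, 226]]
[[154, 160, 154], [151, 158, 150], [146, 151, 146], [181, 199, 206], [201, 223, 229], [57, 63, 66], [32, 30, 30], [24, 24, 23], [16, 15, 14], [32, 28, 31], [46, 47, 48], [13, 11, 12], [107, 119, 125], [143, 160, 168], [121, 129, 126], [147, 153, 148], [146, 152, 146], [146, 153, 146]]
```

View pics/d2.png

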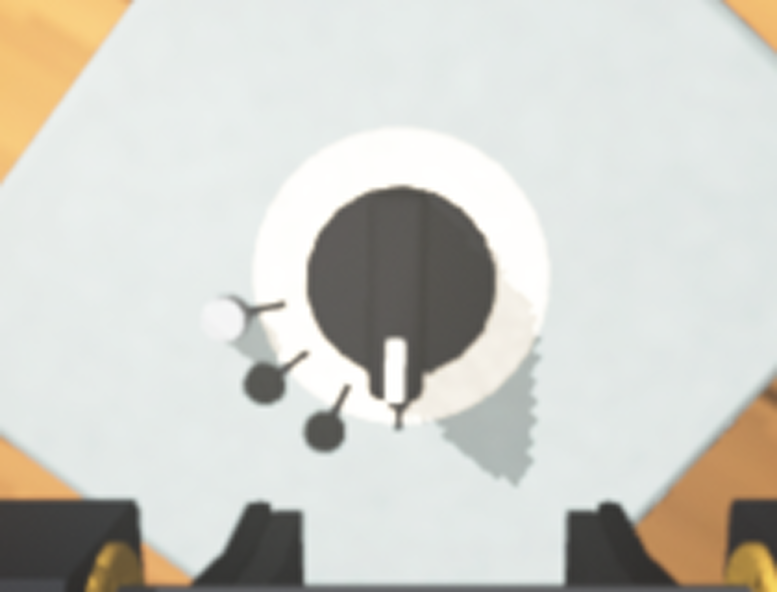

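The peg is upright at the third mark (crop 225,318). The disc is centred at crop (401,275), i.e. px (308.4,164.3), and the bar runs crop (400,187) to (394,403).

```bash
sed -i 's/def disc(w,guess,z,rad,crop=None)/def disc(w,guess,z,rad,crop=None,thr=243)/;s/c.min(2)>185/c.min(2)>thr/' m.py
python3 - <<'E'
from m import *
w=camera("wrist");np.set_printoptions(precision=4,suppress=True)
px,ax,P,o=disc(w,(.564,-.238),.1,.04,thr=243);print(px,ax,P,o)
D=plane(w,(308.4,164.3),.1);print("disc",D)
f=lambda x,y,z:plane(w,(200+x/3.7,90+y/3.7),z)[:2]
a,b=f(400,190,.14),f(394,403,.14);d=b-a;print("bar",a,b,(a+b)/2,np.linalg.norm(d),np.degrees(np.arctan2(d[1],d[0])))
sk=f(402,277,.108);print("skirt",sk,"edges",f(307,277,.108)-f(497,277,.108))
p=f(225,318,.111)-D[:2];print("peg",np.linalg.norm(p),np.degrees(np.arctan2(p[1],p[0])))
for q in((325,432),(265,383)):
    p=f(*q,.1015)-D[:2];print("plug",np.linalg.norm(p),np.degrees(np.arctan2(p[1],p[0])))
t=camera("top");print("start top",disc(t,(.4916,.205),.08,.044,thr=180))
to((*D[:2],.222),-58.3)
E
```

```text
[308.0944 164.4793] (79.04723358154297, 79.76424407958984) [ 0.565  -0.2361  0.1   ] [([260.1, 175.8], 45), ([306.5, 190.3], 62), ([311.5, 203.5], 8)]
disc [ 0.5653 -0.2363  0.1   ]
bar [ 0.5867 -0.2243] [ 0.5428 -0.2493] [ 0.5648 -0.2368] 0.05048451177613977 -150.38989819774827
skirt [ 0.566  -0.2364] edges [-0.0265  0.0429]
peg 0.047491139966720185 133.91111280551118
plug 0.049151947870863244 -174.55343627343905
plug 0.04842778200017235 159.83486572967328
start top (array([252.4855, 212.7562]), (33.42794418334961, 34.32847595214844), array([0.4925, 0.207 , 0.08  ]), [])
t 1.7 pos [ 0.5424 -0.2608  0.2226] yaw -58.34 F [-0.8  0.6 -0. ] M [-0.   -0.01  0.01] w 0.0436 j [ 0.64  0.3  -0.33  1.51  0.1   1.34 -0.72]
shift [-0.0089 -0.0324  0.0006] turn [ 0.0001 -0.0001 -0.0004]
```

```bash
python3 -m crank '[{"x":-0.009,"y":-0.0325,"z":0,"ax":0,"ay":0,"az":0.008,"claw":0},{"x":-0.009,"y":-0.0325,"z":0.02,"ax":0,"ay":0,"az":0.008,"claw":0},{"x":-0.009,"y":-0.0325,"z":0.04,"ax":0,"ay":0,"az":0.008,"claw":0},{"x":-0.009,"y":-0.0325,"z":0.05,"ax":0,"ay":0,"az":0.008,"claw":0},{"x":-0.009,"y":-0.0325,"z":0.05,"ax":0,"ay":0,"az":0.008,"claw":0}]'
python3 - <<'E'
from m import *
w=camera("wrist");print(disc(w,(.565,-.236),.1,.04,thr=243))
to((.565,-.2363,.113),-59.3)
E
```

```text
time: 2.12
ee_pos: [0.5643, -0.2353, 0.17]
eef_rot: [0.869, -0.494, -0.002, 0.0]
ft_force: [-0.6, -0.3, -0.0]
width: 0.0437
(array([319.10409546, 208.22799683]), (86.57194519042969, 93.37265014648438), array([ 0.56622087, -0.23538032,  0.1       ]), [([262.2, 224.1], 49), ([319.6, 242.9], 27)])
t 2.17 pos [ 0.565  -0.2356  0.1718] yaw -59.23 F [ 0.3 -0.4  0.1] M [-0.05 -0.01  0.04] w 0.0438 j [ 0.59  0.36 -0.34  1.55  0.13  1.26 -0.8 ]
shift [0.0007 0.0002 0.0588] turn [0.0007 0.0007 0.0006]
```

```bash
python3 -m crank '[{"x":0.0005,"y":0,"z":0.03,"ax":0,"ay":0,"az":0,"claw":0},{"x":0.0005,"y":0,"z":0.05,"ax":0,"ay":0,"az":0,"claw":0},{"x":0.0005,"y":0,"z":0.058,"ax":0,"ay":0,"az":0,"claw":0},{"x":0.0005,"y":0,"z":0.058,"ax":0,"ay":0,"az":0,"claw":0},{"x":0.0005,"y":0,"z":0.058,"ax":0,"ay":0,"az":0,"claw":0}]' 30
python3 -c "
from h import *
to((.565,-.2363,.113),-59.3)"
python3 -m crank '[{"x":0,"y":0,"z":0,"ax":0,"ay":0,"az":0,"claw":1},{"x":0,"y":0,"z":0,"ax":0,"ay":0,"az":0,"claw":1},{"x":0,"y":0,"z":0,"ax":0,"ay":0,"az":0,"claw":1},{"x":0,"y":0,"z":0,"ax":0,"ay":0,"az":0,"claw":1},{"x":0,"y":0,"z":0,"ax":0,"ay":0,"az":0,"claw":1}]' 30
python3 -c "
from h import *
to((.565,-.2363,.113),-59.3)"
```

```text
time: 2.58
ee_pos: [0.5666, -0.2361, 0.1159]
eef_rot: [0.869, -0.494, 0.001, -0.0]
ft_force: [0.1, 0.0, 0.6]
width: 0.0438
t 2.58 pos [ 0.5666 -0.2361  0.1159] yaw -59.21 F [0.1 0.  0.6] M [ 0.   -0.   -0.05] w 0.0438 j [ 0.59  0.41 -0.34  1.61  0.15  1.15 -0.82]
shift [-0.0006  0.0014  0.0029] turn [-0.0004 -0.0005  0.0008]
time: 3.0
ee_pos: [0.5662, -0.2358, 0.115]
eef_rot: [0.87, -0.494, 0.0, 0.0]
ft_force: [0.3, 0.5, -0.3]
width: 0.0179
t 3.0 pos [ 0.5662 -0.2358  0.115 ] yaw -59.19 F [ 0.3  0.5 -0.3] M [-0.03 -0.   -0.01] w 0.0179 j [ 0.59  0.41 -0.34  1.61  0.15  1.15 -0.82]
shift [-0.0002  0.0013  0.002 ] turn [-0.0001 -0.0003  0.001 ]
```

```bash
python3 -m crank '[{"x":0,"y":0,"z":0,"ax":0,"ay":0,"az":0,"claw":1},{"x":0,"y":0,"z":0,"ax":0,"ay":0,"az":0,"claw":1},{"x":0,"y":0,"z":0,"ax":0,"ay":0,"az":0.06,"claw":1},{"x":0,"y":0,"z":0,"ax":0,"ay":0,"az":0.12,"claw":1},{"x":0,"y":0,"z":0,"ax":0,"ay":0,"az":0.18,"claw":1}]' 30
python3 -c "
from h import *
to((.565,-.2363,.113),-59.3)"
```

```text
time: 3.42
ee_pos: [0.5667, -0.2369, 0.1149]
eef_rot: [0.765, -0.644, 0.001, 0.0]
ft_force: [4.7, -5.4, -1.8]
width: 0.0135
t 3.42 pos [ 0.5667 -0.2369  0.1149] yaw -80.19 F [ 4.7 -5.4 -1.8] M [-1.12 -0.95  0.01] w 0.0135 j [ 0.54  0.4  -0.28  1.61  0.12  1.14 -1.16]
shift [-0.0009  0.0016  0.0019] turn [-0.0006 -0.0011 -0.1823]
```

```bash
python3 -m crank '[{"x":0,"y":0,"z":0,"ax":0,"ay":0,"az":0.058,"claw":1},{"x":0,"y":0,"z":0,"ax":0,"ay":0,"az":0.116,"claw":1},{"x":0,"y":0,"z":0,"ax":0,"ay":0,"az":0.174,"claw":1},{"x":0,"y":0,"z":0,"ax":0,"ay":0,"az":0.232,"claw":1},{"x":0,"y":0,"z":0,"ax":0,"ay":0,"az":0.29,"claw":1}]' 30
python3 -m crank '[{"x":0,"y":0,"z":0,"ax":0,"ay":0,"az":0.055,"claw":1},{"x":0,"y":0,"z":0,"ax":0,"ay":0,"az":0.11,"claw":1},{"x":0,"y":0,"z":0,"ax":0,"ay":0,"az":0.165,"claw":1},{"x":0,"y":0,"z":0,"ax":0,"ay":0,"az":0.205,"claw":1},{"x":0,"y":0,"z":0,"ax":0,"ay":0,"az":0.205,"claw":1}]' 30
python3 -c "
from h import *
to((.565,-.2363,.113),-136.6)"
```

```text
time: 3.83
ee_pos: [0.5665, -0.2383, 0.1149]
eef_rot: [-0.549, 0.836, -0.002, -0.0]
ft_force: [3.8, -8.9, -2.4]
width: 0.0139
time: 4.25
ee_pos: [0.566, -0.239, 0.1149]
eef_rot: [-0.367, 0.93, -0.002, -0.0]
ft_force: [2.8, -10.2, -1.1]
width: 0.014
t 4.25 pos [ 0.566  -0.239   0.1149] yaw -136.99 F [  2.8 -10.2  -1.1] M [-2.15 -0.52 -0.03] w 0.014 j [ 0.42  0.39 -0.12  1.62  0.05  1.14 -2.11]
shift [-0.0012  0.0027  0.0019] turn [-0.0019 -0.0009 -0.0034]
```

```bash
python3 -m crank '[{"x":0,"y":0,"z":0,"ax":0,"ay":0,"az":0,"claw":0},{"x":0,"y":0,"z":0,"ax":0,"ay":0,"az":0,"claw":0},{"x":0,"y":0,"z":0,"ax":0,"ay":0,"az":0,"claw":0},{"x":0,"y":0,"z":0,"ax":0,"ay":0,"az":0,"claw":0},{"x":0,"y":0,"z":0,"ax":0,"ay":0,"az":0,"claw":0}]' 30
python3 -m crank '[{"x":0,"y":0,"z":-0.03,"ax":0,"ay":0,"az":0,"claw":0},{"x":0,"y":0,"z":-0.06,"ax":0,"ay":0,"az":0,"claw":0},{"x":0,"y":0.03,"z":-0.10,"ax":0,"ay":0,"az":0,"claw":0},{"x":0,"y":0.03,"z":-0.10,"ax":0,"ay":0,"az":0,"claw":0},{"x":0,"y":0.03,"z":-0.10,"ax":0,"ay":0,"az":0,"claw":0}]' 30
python3 - <<'E'
from m import *
w=camera("wrist");u,v=map(int,proj(w,(.565,-.237,.11)));print(u,v)
x0,y0=max(u-100,0),max(v-80,0);print(x0,y0)
cv2.imwrite("pics/d4.png",cv2.resize(w["color"][y0:y0+160,x0:x0+200],None,fx=3.5,fy=3.5,interpolation=cv2.INTER_CUBIC))
import pickle;pickle.dump(w,open("w4.pkl","wb"))
to((.565,-.2363,.113),-136.6)
E
```

```text
time: 4.67
ee_pos: [0.5661, -0.2352, 0.1145]
eef_rot: [-0.371, 0.929, 0.0, -0.0]
ft_force: [0.1, 0.2, -0.1]
width: 0.0383
time: 5.08
ee_pos: [0.5464, -0.2128, 0.2179]
eef_rot: [-0.371, 0.929, -0.002, 0.002]
ft_force: [0.4, 1.0, -0.2]
width: 0.0433
320 168
220 88
t 5.13 pos [ 0.5458 -0.2135  0.2156] yaw -136.47 F [ 0.3  0.1 -1.3] M [ 0.1   0.05 -0.02] w 0.0438 j [ 0.41  0.25 -0.13  1.58  0.03  1.31 -2.11]
shift [ 0.0019 -0.0295  0.1027] turn [-0.0011  0.0005  0.0011]
```

View pics/d4.png

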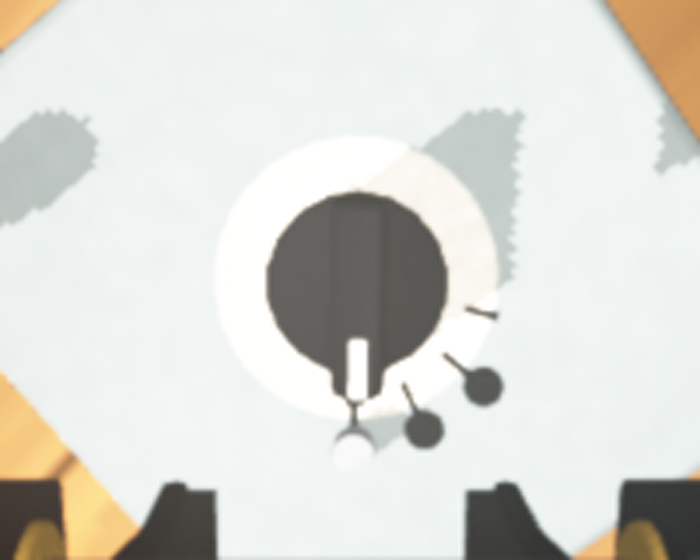

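Here the stripe and pointer line up with the peg at crop (353,450), the dial line ends at it, and both plugs lie on the side already passed. Moving on to the grey start box.

```bash
python3 - <<'E'
from m import *;import pickle
w=pickle.load(open("w4.pkl","rb"));f=lambda x,y,z:plane(w,(220+x/3.5,88+y/3.5),z)[:2]
a,b=f(359,195,.14),f(357,400,.14);d=b-a;p=f(353,452,.111)-(disc(w,(.565,-.237),.1,.04)[2][:2])
print(*[np.degrees(np.arctan2(v[1],v[0])) for v in(d,p)],(a+b)/2)
E
python3 -m crank '[{"x":-0.25,"y":0.34,"z":0,"ax":0,"ay":0,"az":-0.06,"claw":-0.2},{"x":-0.25,"y":0.34,"z":0,"ax":0,"ay":0,"az":-0.12,"claw":-0.2},{"x":-0.25,"y":0.34,"z":0,"ax":0,"ay":0,"az":-0.18,"claw":-0.2},{"x":-0.25,"y":0.34,"z":0,"ax":0,"ay":0,"az":-0.24,"claw":-0.2},{"x":-0.25,"y":0.34,"z":0,"ax":0,"ay":0,"az":-0.3,"claw":-0.2}]'
python3 -c "
from h import *
to((.4925,.206,.216),137.4)"
```

```text
133.37078884541245 135.75291871557303 [ 0.56402383 -0.23756827]
time: 5.55
ee_pos: [0.5185, -0.0058, 0.2127]
eef_rot: [-0.63, 0.776, 0.001, -0.001]
ft_force: [1.0, -0.3, 0.2]
width: 0.052
t 5.55 pos [ 0.5185 -0.0058  0.2127] yaw -101.85 F [ 1.  -0.3  0.2] M [ 0.04 -0.11 -0.05] w 0.052 j [ 0.24  0.13 -0.34  1.74  0.04  1.29 -1.89]
shift [-0.2019  0.069  -0.0032] turn [ 4.0000e-04 -1.3000e-03  1.0538e+00]
```

```bash
python3 -m crank '[{"x":-0.19,"y":0.065,"z":0,"ax":0,"ay":0,"az":-0.06,"claw":-0.2},{"x":-0.19,"y":0.065,"z":0,"ax":0,"ay":0,"az":-0.12,"claw":-0.2},{"x":-0.19,"y":0.065,"z":-0.005,"ax":0,"ay":0,"az":-0.18,"claw":-0.2},{"x":-0.19,"y":0.065,"z":-0.005,"ax":0,"ay":0,"az":-0.24,"claw":-0.2},{"x":-0.19,"y":0.065,"z":-0.005,"ax":0,"ay":0,"az":-0.3,"claw":-0.2}]'
python3 -m crank '[{"x":0,"y":0,"z":0,"ax":0,"ay":0,"az":-0.06,"claw":-0.2},{"x":0,"y":0,"z":0,"ax":0,"ay":0,"az":-0.12,"claw":-0.2},{"x":0,"y":0,"z":0,"ax":0,"ay":0,"az":-0.18,"claw":-0.2},{"x":0,"y":0,"z":0,"ax":0,"ay":0,"az":-0.24,"claw":-0.2},{"x":0,"y":0,"z":0,"ax":0,"ay":0,"az":-0.3,"claw":-0.2}]'
python3 -m crank '[{"x":0,"y":0,"z":0,"ax":0,"ay":0,"az":-0.06,"claw":-0.2},{"x":0,"y":0,"z":0,"ax":0,"ay":0,"az":-0.12,"claw":-0.2},{"x":0,"y":0,"z":0,"ax":0,"ay":0,"az":-0.18,"claw":-0.2},{"x":0,"y":0,"z":0,"ax":0,"ay":0,"az":-0.24,"claw":-0.2},{"x":0,"y":0,"z":0,"ax":0,"ay":0,"az":-0.3,"claw":-0.2}]'
python3 -m crank '[{"x":0,"y":0,"z":0,"ax":0,"ay":0,"az":-0.06,"claw":-0.2},{"x":0,"y":0,"z":0,"ax":0,"ay":0,"az":-0.12,"claw":-0.2},{"x":0,"y":0,"z":0,"ax":0,"ay":0,"az":-0.18,"claw":-0.2},{"x":0,"y":0,"z":0,"ax":0,"ay":0,"az":-0.24,"claw":-0.2},{"x":0,"y":0,"z":0,"ax":0,"ay":0,"az":-0.3,"claw":-0.2}]'
python3 -c "
from h import *
to((.4925,.206,.216),137.4)"
```

```text
time: 5.97
ee_pos: [0.4948, 0.195, 0.218]
eef_rot: [0.832, -0.555, -0.001, 0.0]
ft_force: [0.7, 0.3, 0.3]
width: 0.0524
time: 6.38
ee_pos: [0.4957, 0.1918, 0.2175]
eef_rot: [0.959, -0.285, -0.001, 0.001]
ft_force: [0.5, 0.5, 0.3]
width: 0.0522
time: 6.8
ee_pos: [0.4958, 0.1918, 0.2176]
eef_rot: [1.0, 0.011, -0.001, 0.0]
ft_force: [0.2, 0.2, 0.7]
width: 0.0522
time: 7.22
ee_pos: [0.4958, 0.1918, 0.2176]
eef_rot: [0.952, 0.306, -0.001, -0.0]
ft_force: [0.6, 0.2, 0.2]
width: 0.0524
t 7.22 pos [0.4958 0.1918 0.2176] yaw 35.68 F [0.6 0.2 0.2] M [ 0.01 -0.08  0.02] w 0.0524 j [ 0.17  0.19 -0.7   1.68  0.13  1.31  0.07]
shift [ 0.0056 -0.0135  0.0016] turn [-1.600e-03  1.000e-04 -8.877e-01]
```

```bash
python3 -m crank '[{"x":0,"y":0,"z":0,"ax":0,"ay":0,"az":-0.06,"claw":-0.2},{"x":0,"y":0,"z":0,"ax":0,"ay":0,"az":-0.12,"claw":-0.2},{"x":0,"y":0,"z":0,"ax":0,"ay":0,"az":-0.18,"claw":-0.2},{"x":0,"y":0,"z":0,"ax":0,"ay":0,"az":-0.24,"claw":-0.2},{"x":0,"y":0,"z":0,"ax":0,"ay":0,"az":-0.3,"claw":-0.2}]'
python3 -m crank '[{"x":0,"y":0,"z":0,"ax":0,"ay":0,"az":-0.06,"claw":-0.2},{"x":0,"y":0,"z":0,"ax":0,"ay":0,"az":-0.12,"claw":-0.2},{"x":0,"y":0,"z":0,"ax":0,"ay":0,"az":-0.18,"claw":-0.2},{"x":0,"y":0,"z":0,"ax":0,"ay":0,"az":-0.24,"claw":-0.2},{"x":0,"y":0,"z":0,"ax":0,"ay":0,"az":-0.3,"claw":-0.2}]'
python3 -m crank '[{"x":0,"y":0,"z":0,"ax":0,"ay":0,"az":-0.06,"claw":-0.2},{"x":0,"y":0,"z":0,"ax":0,"ay":0,"az":-0.12,"claw":-0.2},{"x":0,"y":0,"z":0,"ax":0,"ay":0,"az":-0.18,"claw":-0.2},{"x":0,"y":0,"z":0,"ax":0,"ay":0,"az":-0.24,"claw":-0.2},{"x":0,"y":0,"z":0,"ax":0,"ay":0,"az":-0.285,"claw":-0.2}]'
python3 - <<'E'
from m import *
w=camera("wrist");u,v=map(int,proj(w,(.492,.206,.09)));print(u,v)
x0,y0=max(u-100,0),max(v-80,0);print(x0,y0)
cv2.imwrite("pics/d5.png",cv2.resize(w["color"][y0:y0+160,x0:x0+200],None,fx=3.5,fy=3.5,interpolation=cv2.INTER_CUBIC))
print(disc(w,(.492,.206),.08,.044),disc(w,(.492,.206),.08,.044,thr=235))
import pickle;pickle.dump(w,open("w5.pkl","wb"))
to((.492,.206,.216),137.4)
E
```

```text
time: 7.63
ee_pos: [0.4958, 0.1918, 0.2177]
eef_rot: [0.819, 0.574, -0.001, -0.001]
ft_force: [0.5, 1.2, 0.8]
width: 0.0524
time: 8.05
ee_pos: [0.4958, 0.1918, 0.2177]
eef_rot: [0.613, 0.79, -0.001, -0.001]
ft_force: [-0.5, 0.5, -0.0]
width: 0.0522
time: 8.47
ee_pos: [0.4958, 0.1918, 0.2178]
eef_rot: [0.366, 0.931, -0.0, -0.001]
ft_force: [0.2, 0.8, -0.9]
width: 0.0521
327 202
227 122
(array([331.36392975, 191.67029953]), (121.56640625, 127.87950897216797), array([0.48261412, 0.20224038, 0.08      ]), [([309.8, 133.2], 8), ([330.5, 190.4], 77)]) (array([328.20973206, 193.59510803]), (127.43724822998047, 139.16941833496094), array([0.48658198, 0.20149702, 0.08      ]), [([330.5, 190.5], 78)])
t 8.52 pos [0.4958 0.1917 0.2178] yaw 137.4 F [ 0.6  0.1 -0.9] M [ 0.15 -0.07  0.01] w 0.0522 j [ 0.34  0.24 -0.9   1.68  0.19  1.32  1.8 ]
shift [0.0125 0.0079 0.0018] turn [-0.0007 -0.0011  0.    ]
```

View pics/d5.png

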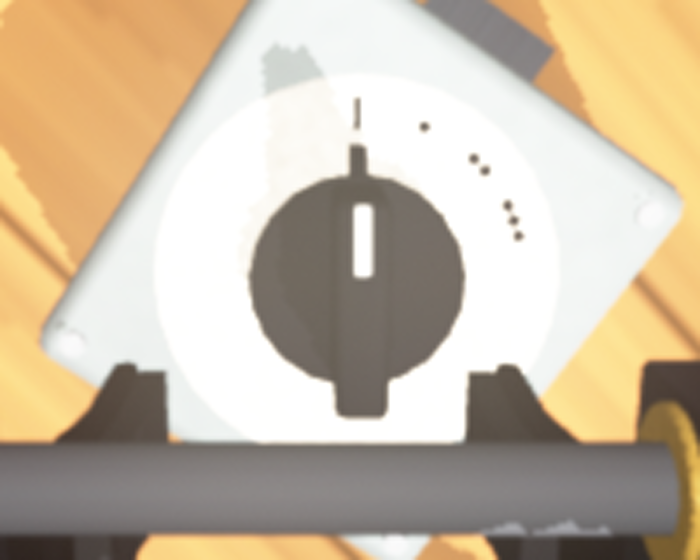

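The dial is at rest: nose at crop (358,160) by the rest line, with one, two and three dots to its right. The skirt is centred at crop (357,281), the bar runs down to (361,417), and the stripe lies at x=363.

Run:
```python
from m import *;import pickle
w=pickle.load(open("w5.pkl","rb"));f=lambda x,y,z:plane(w,(227+x/3.5,122+y/3.5),z)[:2]
ang=lambda d:np.degrees(np.arctan2(d[1],d[0]))
C=f(357,281,.088);print("skirt",C,np.linalg.norm(f(249,281,.088)-f(465,281,.088)),"disc",f(356.7,277,.08),np.linalg.norm(f(153,277,.08)-f(560,277,.08)))
print("stripe",ang(f(363,205,.12)-f(363,277,.12)),"bar",ang(f(363,205,.12)-f(361,417,.12)),"line",ang(f(357,112,.08)-C),"3dots",ang(f(513,221,.08)-C))
print("bar thick",np.linalg.norm(f(335,400,.12)-f(387,400,.12)),"axis dist",f(361,417,.12)-C,np.linalg.norm(f(361,417,.12)-C))
to((*C,.17),137.4)
```

```text
skirt [0.49138427 0.20756427] 0.06611050353808194 disc [0.49173228 0.20832584] 0.12785229234510576
stripe -132.0924483955773 bar -132.62576596105328 line -132.57377809502083 3dots 156.62530016936952
bar thick 0.01462442353331894 axis dist [0.02123549 0.02304808] 0.03133943266650673
t 8.52 pos [0.4958 0.1917 0.2178] yaw 137.4 F [ 0.6  0.1 -0.9] M [ 0.15 -0.07  0.01] w 0.0522 j [ 0.34  0.24 -0.9   1.68  0.19  1.32  1.8 ]
shift [0.0139 0.0087 0.0478] turn [-0.0007 -0.0011  0.    ]
```

```bash
python3 -m crank '[{"x":0.0135,"y":0.009,"z":0.02,"ax":0,"ay":0,"az":0,"claw":-0.2},{"x":0.0135,"y":0.009,"z":0.05,"ax":0,"ay":0,"az":0,"claw":-0.2},{"x":0.0135,"y":0.009,"z":0.065,"ax":0,"ay":0,"az":0,"claw":-0.2},{"x":0.0135,"y":0.009,"z":0.065,"ax":0,"ay":0,"az":0,"claw":-0.2},{"x":0.0135,"y":0.009,"z":0.065,"ax":0,"ay":0,"az":0,"claw":-0.2}]'
python3 -c "
from h import *
to((.4916,.2075,.094),137.4)"
```

```text
time: 8.93
ee_pos: [0.4918, 0.2077, 0.1535]
eef_rot: [0.369, 0.929, -0.001, -0.001]
ft_force: [1.2, -0.8, 0.3]
width: 0.0521
t 8.93 pos [0.4918 0.2077 0.1535] yaw 136.67 F [ 1.2 -0.8  0.3] M [ 0.22 -0.08 -0.04] w 0.0521 j [ 0.29  0.3  -0.89  1.75  0.25  1.21  1.71]
shift [-0.0001 -0.0002  0.0595] turn [-0.001  -0.001  -0.0063]
```

```bash
python3 -m crank '[{"x":0,"y":0,"z":0.03,"ax":0,"ay":0,"az":0,"claw":-0.2},{"x":0,"y":0,"z":0.05,"ax":0,"ay":0,"az":0,"claw":-0.2},{"x":0,"y":0,"z":0.059,"ax":0,"ay":0,"az":0,"claw":-0.2},{"x":0,"y":0,"z":0.059,"ax":0,"ay":0,"az":0,"claw":-0.2},{"x":0,"y":0,"z":0.059,"ax":0,"ay":0,"az":0,"claw":0.3}]' 50
python3 -m crank '[{"x":0,"y":0,"z":0,"ax":0,"ay":0,"az":0,"claw":1},{"x":0,"y":0,"z":0,"ax":0,"ay":0,"az":0,"claw":1},{"x":0,"y":0,"z":0,"ax":0,"ay":0,"az":0,"claw":1},{"x":0,"y":0,"z":0,"ax":0,"ay":0,"az":0,"claw":1},{"x":0,"y":0,"z":0,"ax":0,"ay":0,"az":0,"claw":1}]' 50
python3 -m crank '[{"x":0,"y":0,"z":0,"ax":0,"ay":0,"az":0,"claw":1},{"x":0,"y":0,"z":0,"ax":0,"ay":0,"az":0,"claw":1},{"x":0,"y":0,"z":0,"ax":0,"ay":0,"az":0,"claw":1},{"x":0,"y":0,"z":0,"ax":0,"ay":0,"az":0,"claw":1},{"x":0,"y":0,"z":0,"ax":0,"ay":0,"az":0,"claw":1}]' 50
python3 -c "
from h import *
to((.4916,.2075,.094),137.4)"
```

```text
time: 9.35
ee_pos: [0.4928, 0.2083, 0.0966]
eef_rot: [0.369, 0.93, 0.0, 0.0]
ft_force: [0.9, 0.5, 1.2]
width: 0.0499
time: 9.77
ee_pos: [0.4925, 0.2081, 0.0959]
eef_rot: [0.368, 0.93, 0.0, 0.0]
ft_force: [-0.5, 1.1, 0.1]
width: 0.0203
time: 10.18
ee_pos: [0.4929, 0.2077, 0.0958]
eef_rot: [0.369, 0.93, -0.0, 0.0]
ft_force: [3.2, -3.7, 4.8]
width: 0.0157
t 10.18 pos [0.4929 0.2077 0.0958] yaw 136.74 F [ 3.2 -3.7  4.8] M [-0.56 -0.58  0.09] w 0.0157 j [ 0.25  0.37 -0.86  1.81  0.32  1.1   1.66]
shift [ 0.0008 -0.001   0.0018] turn [ 0.0002  0.0005 -0.0057]
```

```bash
python3 -m crank '[{"x":0,"y":0,"z":0,"ax":0,"ay":0,"az":0.06,"claw":1},{"x":0,"y":0,"z":0,"ax":0,"ay":0,"az":0.12,"claw":1},{"x":0,"y":0,"z":0,"ax":0,"ay":0,"az":0.18,"claw":1},{"x":0,"y":0,"z":0,"ax":0,"ay":0,"az":0.24,"claw":1},{"x":0,"y":0,"z":0,"ax":0,"ay":0,"az":0.3,"claw":1}]' 60
python3 -m crank '[{"x":0,"y":0,"z":0,"ax":0,"ay":0,"az":0.06,"claw":1},{"x":0,"y":0,"z":0,"ax":0,"ay":0,"az":0.12,"claw":1},{"x":0,"y":0,"z":0,"ax":0,"ay":0,"az":0.18,"claw":1},{"x":0,"y":0,"z":0,"ax":0,"ay":0,"az":0.24,"claw":1},{"x":0,"y":0,"z":0,"ax":0,"ay":0,"az":0.3,"claw":1}]' 60
python3 -m crank '[{"x":0,"y":0,"z":0,"ax":0,"ay":0,"az":0,"claw":1},{"x":0,"y":0,"z":0,"ax":0,"ay":0,"az":0,"claw":1},{"x":0,"y":0,"z":0,"ax":0,"ay":0,"az":0,"claw":1},{"x":0,"y":0,"z":0,"ax":0,"ay":0,"az":0,"claw":1},{"x":0,"y":0,"z":0,"ax":0,"ay":0,"az":0,"claw":1}]' 60
python3 - <<'E'
from m import *
w=camera("wrist");cv2.imwrite("pics/w6.png",w["color"])
import pickle;pickle.dump(w,open("w6.pkl","wb"))
to((.4925,.2078,.0957),136.9-68.75)
E
```

```text
time: 10.6
ee_pos: [0.4929, 0.2078, 0.0958]
eef_rot: [0.629, 0.777, 0.0, 0.001]
ft_force: [2.8, -3.6, 4.1]
width: 0.0155
time: 11.02
ee_pos: [0.4929, 0.2078, 0.0958]
eef_rot: [0.831, 0.557, 0.0, 0.0]
ft_force: [2.8, -3.0, 3.4]
width: 0.0156
time: 11.43
ee_pos: [0.4929, 0.2078, 0.0958]
eef_rot: [0.828, 0.561, 0.0, 0.0]
ft_force: [3.5, -3.7, 4.7]
width: 0.0156
t 11.48 pos [0.4929 0.2078 0.0958] yaw 68.28 F [ 3.2 -3.6  5.7] M [-0.73 -0.91  0.14] w 0.0153 j [ 0.09  0.32 -0.66  1.82  0.22  1.08  0.54]
shift [-0.0001 -0.0004  0.0001] turn [ 0.0005 -0.0001  0.0011]
```

View pics/w6.png

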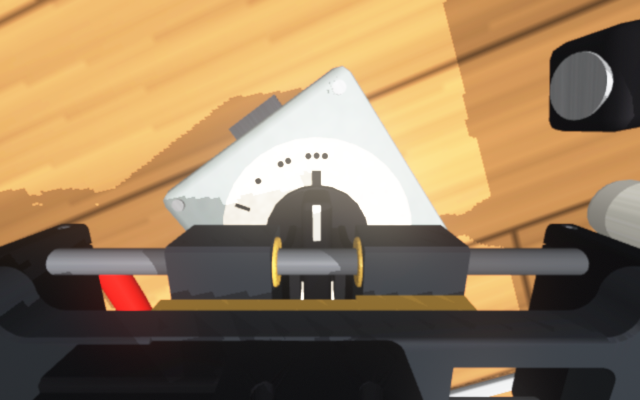

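The nose at (316,178) points at the middle of the three dots (316,156). I'll add a small margin turn to offset grip give, then check the whole bench from the top camera.

```bash
python3 -m crank '[{"x":0,"y":0,"z":0,"ax":0,"ay":0,"az":0.007,"claw":1},{"x":0,"y":0,"z":0,"ax":0,"ay":0,"az":0.007,"claw":1},{"x":0,"y":0,"z":0,"ax":0,"ay":0,"az":0.007,"claw":1},{"x":0,"y":0,"z":0,"ax":0,"ay":0,"az":0.007,"claw":1},{"x":0,"y":0,"z":0,"ax":0,"ay":0,"az":0.007,"claw":1}]' 60
python3 - <<'E'
from m import *
w=camera("wrist")["color"][120:240,220:420];t=camera("top")["color"]
f=lambda i,h:cv2.resize(i,(400,h),interpolation=cv2.INTER_CUBIC)
cv2.imwrite("pics/fin.png",np.vstack([np.hstack([f(w,240),f(t[162:210,340:420],240)]),cv2.resize(t[85:310,80:520],(800,340))]))
to((.4925,.2078,.0957),136.9-68.75)
E
```

```text
time: 11.9
ee_pos: [0.4929, 0.2078, 0.0958]
eef_rot: [0.832, 0.555, 0.0, 0.0]
ft_force: [3.8, -4.9, 4.8]
width: 0.0157
t 12.0 pos [0.4929 0.2078 0.0958] yaw 67.47 F [ 3.6 -5.   4.4] M [-0.78 -0.9   0.23] w 0.0154 j [ 0.09  0.32 -0.66  1.82  0.22  1.08  0.52]
shift [-0.0002 -0.0003  0.0001] turn [ 0.0005 -0.0001 -0.006 ]
```

View pics/fin.png

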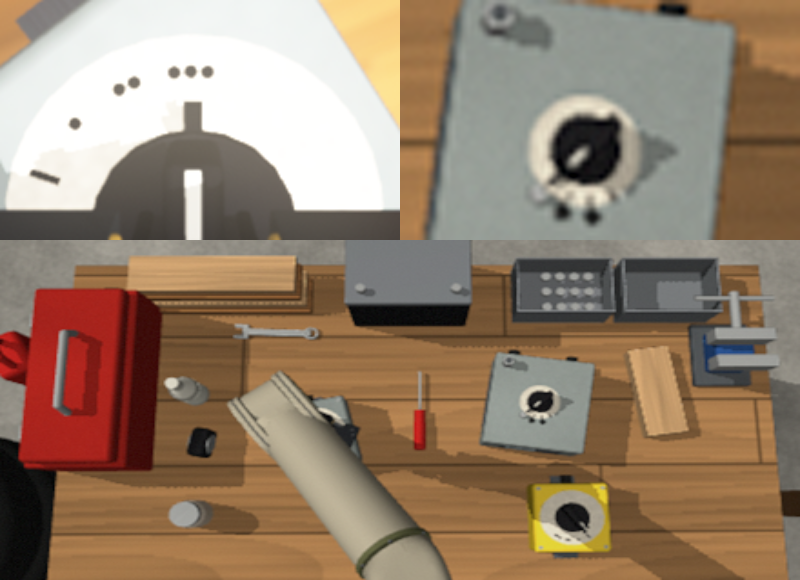

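The selector points at the peg, the dial nose is at the middle of the three dots, and everything else is where it was.

```bash
python3 -c "
from bench import close_job
print(close_job())"
```

```text
the job is handed in; nothing more can be done
None
```

The job is done and handed in at about 12.0 s of the 45 s allowed, with the gripper still holding the start dial at the third click.

- **Selector:** the steel peg stands at the third position (1.35 rad). I turned the knob clockwise about 77.8° and let go. In the wrist picture the pointer lined up with the peg, but my two angle readings differed: 133.4° for the bar and 135.8° for the peg. I put that 2.4° down to reading pixels by hand. The last top view also shows the pointer at the peg.
- **Start dial:** only after that, I gripped the dial on the grey box and turned it clockwise about 69° (1.21 rad against 1.20 for the third click). It is held at 60 N, and the last wrist picture shows its nose at the middle of the three dots.
- **Forces and the rest of the bench:** no force reading I took was above about 11 N. In the last top view the loose items and the yellow look-alike appear where they started.

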